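Lock the tube rack onto the platform shaker

TASK

Secure the rack of blood tubes on the platform shaker before mixing: with the outside of a finger, push the strap that stands open at the far side over until it lies on the rack, and after that push the cam lever at the near side over and all the way down, so that its cam clamps the strap onto the rack. Only push; do not lift or shift the rack, its tubes or the things standing round the shaker, and finish clear of everything.

Things in the scene. Friction and masses are not known exactly. Their poses are not given: they have to be found in the camera images.
- shaker: low white platform shaker, fixed on the worktop: housing 150 x 196 mm, grey platform 150 x 200 mm whose top is 61 mm above the worktop. Origin: centre of its underside on the worktop. Its x axis runs from the near (control knob, cam lever) side to the far (strap hinge) side, y to the left along its longer side, z up.
- tube_rack: grey blood-tube rack 84 x 170 x 60 mm, loose, standing between low stops on the platform, its long side along the shaker's y. Origin: centre of its underside. Two rows of four round holes, and a plain 54 mm wide land across the middle of its top, 121 mm above the worktop, with no tubes within 33 mm of the middle line. The caps of standing tubes reach 24 mm above its top.
- strap_foot: black rubber pressure foot, 23 mm across, on a spring (4 N per mm, 4 mm travel) under the strap, 58 mm from the hinge. It travels with the strap. Origin: on the strap's mid-plane over the foot; z is the strap's upper side when closed. It touches the rack's land when the strap lies level and must be squeezed on it at the end.
- strap (a joint): angle of the hinged steel strap: 0 = level, foot just touching the rack; positive = raised; 1.57 = upright; it starts open at 1.72 to 1.92, leaning away over the far side. Limits -0.075 and 2.0. The hinge is stiff (0.06 N m): the strap stays where it is left. The locked cam holds it about 0.03 below 0.
- strap_hinge (a point): hinge axis of the strap, at the middle of its width, 130.5 mm above the worktop, 58 mm to the far side of the shaker's origin; the axis is the shaker's y axis. The closed strap runs from here along the shaker's -x.
- strap_tip (a point): free end of the strap, middle of its width and thickness, 115.5 mm from the hinge. The strap is a flat bar 18 mm wide and 3 mm thick.
- lever (a joint): angle of the cam lever: 0 = fully down (locked; the arm lies level over the strap); positive = raised; upright at 1.57; starts open at 1.98 to 2.15, leaning out over the near side. Limits 0 and 2.25. Stiff pivot (0.1 N m): it stays where it is left. Over the last 0.4 rad its cam presses the strap's end down about 4 mm; 3 to 5 N at the grip are enough.
- lever_pivot (a point): pivot axis of the cam lever, at the middle of its width, 139 mm above the worktop, 64 mm to the near side of the shaker's origin; the axis is the shaker's y axis. The lever swings in the strap's plane, from the near side over the top toward the far side; lowered while the strap is up, it would bar the strap's way.
- lever_tip (a point): outer end of the cam lever, 64 mm from the pivot. The black grip, over the last 34 mm of the arm, is 19 mm wide and 9 mm thick.
- tube_1_mid (a point): capped blood tube, 18 x 80 mm, standing loose in the rack; this point is half-way up its axis. Not to be disturbed.
- tube_2_mid (a point): capped blood tube, 18 x 80 mm, standing loose in the rack; this point is half-way up its axis. Not to be disturbed.
- tube_3_mid (a point): capped blood tube, 18 x 80 mm, standing loose in the rack; this point is half-way up its axis. Not to be disturbed.
- tube_4_mid (a point): capped blood tube, 18 x 80 mm, standing loose in the rack; this point is half-way up its axis. Not to be disturbed.
- specimen_jar_mid (a point): translucent lidded jar, 43 x 43 x 48 mm, loose on the worktop beside the shaker; this point is its centre. A bystander.
- beaker_mid (a point): small glass beaker, 46 x 46 x 58 mm, loose on the worktop beside the shaker; this point is its centre. A bystander.
- marker_red_mid (a point): felt marker, 14 x 132 x 15 mm, lying in front of the shaker, loose on the worktop beside the shaker; this point is its centre. A bystander.
- forceps_mid (a point): steel forceps, 22 x 128 x 9 mm, lying to the left of the shaker, loose on the worktop beside the shaker; this point is its centre. A bystander.
- oil_bottle_mid (a point): small brown oil bottle with a black cap, 34 x 34 x 70 mm, loose on the worktop beside the shaker; this point is its centre. A bystander.

How it is judged:
On the way, in this order (a step that is already met when the one before it is completed fails the run):
1. the strap is swung over and lies on the rack while the cam lever is still open (value of joint strap below 0.06 rad and value of joint lever above 1.2 rad), for 0.2 s.
2. the cam lever is all the way down and the strap's foot is squeezed onto the rack (value of joint lever below 0.1 rad and value of joint strap below 0 rad and contact force between strap_foot and tube_rack above 3 N), for 0.2 s.
At the end, for the whole second after the job is handed in: the lever is within 0.1 rad of fully down, the strap is pressed below its level position (angle under 0), its foot presses the rack with more than 3 N, and the rack (within 10 mm) and its tubes (within 12 mm) stand at rest where they stood (all of step 2 and distance of tube_rack from where it was at the start of the episode below 0.01 m and angle between tube_rack's own z axis and vertical below 0.1 rad and linear speed of tube_rack below 0.02 m/s and distance of each of tube_1_mid, tube_2_mid, tube_3_mid, tube_4_mid from where it was at the start of the episode below 0.012 m); the robot touches nothing.
It fails at once if the lever is pushed down before the strap lies over the rack (value of joint lever below 1 rad and value of joint strap above 0.3 rad).
It fails at once if the rack is lifted or shifted (distance of tube_rack from where it was at the start of the episode above 0.015 m or z of tube_rack in the frame of shaker above 0.067 m).
It fails at once if a tube is lifted or knocked out (distance of any of tube_1_mid, tube_2_mid, tube_3_mid, tube_4_mid from where it was at the start of the episode above 0.02 m).
It fails at once if a bystander is disturbed (distance of any of specimen_jar_mid, beaker_mid, marker_red_mid, forceps_mid, oil_bottle_mid from where it was at the start of the episode above 0.02 m).
It also fails if it takes over 54 s, if anything falls off the work surface, if the arm or the gripper's body presses on something with over 40 N, if the wrist force passes 120 N, or if a joint passes its speed limit or range.

ROBOT

A 6-joint arm with a two-finger parallel gripper is mounted at the origin on a cart in front of the work surface, level with it; the furniture and walls round the work are solid. World frame = base frame: x ahead of the robot, y to its left, z up, the work surface at z = 0. Lengths are in m, angles in rad, forces in N, time in s.
With the tool pointing down it reaches from about 0.35 to 0.925 m from the base axis. Payload 6.4 kg.
Tool frame: the origin (TCP) lies at the very end of the fingers, on their centre line; the grasp point (between the pads) lies 19 mm behind it (robot.grip_point_offset is the distance from the TCP to the grasp point, in m); z points along the fingers, x is the direction in which the jaws open and shut, and the axes are right-handed (so a half turn about z gives the same grasp; the last joint's range is limited). The gripper opens to 94 mm and grips with 3 to 60 N. Pads are 16 mm wide; open, the fingers measure 119 mm over their backs; the gripper's body (75 mm by 177 mm) begins 78 mm behind the grasp point.
Start: joints at [-1.281, 0.245, 1.558, -0, 1.339, -0.174], TCP at [0.291, -0.581, 0.205] pointing down, gripper open.
Joint ranges: [-3.13, 3.13], [-1.02, 2.26], [0.13, 2.54], [-0.95, 4.09], [0.21, 2.88], [-2.74, 2.74]. Speed limits (rad/s): [2.57, 2.57, 3.14, 3.14, 3.14, 3.14].

INTERFACE

Orientations are given as a 3x3 rotation matrix whose columns are the frame's x, y, z axes.
In Python, from bench import robot, viewer, job gives the robot as it stands. The module is installed in compiled form; this text tells all that it offers.
- The arm moves only by the shell command python3 -m jog 'ROWS' [FORCE]. ROWS is text: rows parted by semicolons, each of 7 numbers parted by spaces: the shift along the tool's x, y, z each as a share of 50 mm, from -1 to 1, then the turn, a rotation vector about the tool's x, y, z each as a share of 8 degrees, from -1 to 1, then the opening, from 0 (shut) to 1 (fully open). In form: tx ty tz ax ay az gripper; .... A call has exactly 5 rows; each row shifts and turns the commanded pose from where the row before left it, along the tool's axes as they then stand; what a row does not reach is not made up. A row lasts 1/10 s, in which the tool goes at most 50 mm and 8.59 degrees, less where a joint would pass 70% of its speed; a pose out of reach is approached as far as the arm can. A call with a number of a shift or a turn outside -1 to 1 is refused whole. A call with a gripper value outside its range is refused whole. The fingers move at their own pace and stop on an object; FORCE is the grip in N (left out, the last holds). Time passes only in rows, so rows that do not move let the fingers close, or fill a call up. It gives the time, the measured TCP pose, the force and the opening at its end, in the units of the state.
- robot.state(): the state, without advancing time (a new reading comes with each control period).
- viewer.read_camera(name): name is "scene" or "side" or "wrist"; returns (picture, depth): 400x640x3 uint8, blue, green, red; 400x640 float32, m along the optical axis (not along the pixel's ray), 0 where there is no reading.
- viewer.get_calibration(name): a dict with "camera_matrix" (3x3 intrinsics, pixels), "R" (3x3) and "t" (3): a world point X has camera coordinates R X + t. Camera axes: x right, y down, z forward; pixel columns grow to the right and rows downward; lengths in m; the calibration is good to about 2 mm. The wrist camera is an equidistant fisheye: a pixel r from the principal point sees the ray r / f radians off the axis. A picture is of the moment at which its call begins: read the wrist's pose just before it. get_calibration takes no time and is no camera call; for the wrist camera it gives the pose at the moment of the call.
- job.job_done(): hands the job in, once; it reports no verdict.
The state is a dict: "clock": time; "qpos": joint angles; "joint_vel": joint speeds; "tau": joint torques, N m; "eef_pos": TCP position; "eef_rot": TCP orientation; "ft_force": force on the tool from outside, world axes, zero at the start; "ft_torque": the same for the moment, N m; "opening": finger opening in m.
Only numpy, scipy, OpenCV 4.12 (cv2) and the standard library are available. Lean on these libraries where they do the work, as an engineer would, in place of code of your own. Each camera call takes 0.05 s, during which the arm holds its last target.

## Working session

There is one attempt and no reset: what is moved stays moved. The work goes in short steps, Python scripts to look and compute and a shell command to move; the robot and the scene stay as the last step left them, time stands still between calls to the robot, and variables do not carry over. Pictures are saved under pics/ and viewed, and the job is handed in when it is done.

```bash
mkdir -p pics
python3 - <<'E'
from bench import robot, viewer, job
import cv2,numpy as np
for n in ["scene","side"]:
    p,d=viewer.read_camera(n); cv2.imwrite(f"pics/{n}0.png",p); np.savez(f"pics/{n}0.npz",p=p,d=d)
    c=viewer.get_calibration(n); print(n,c["camera_matrix"].tolist(),(-c["R"].T@c["t"]).round(3),c["R"].round(2).tolist())
s=robot.state(); print(s["clock"],s["eef_pos"],s["eef_rot"].round(3),s["opening"])
E
```

```text
scene [[449.6579555931705, 0.0, 317.7738597560968], [0.0, 449.6579555931705, 202.97717116659402], [0.0, 0.0, 1.0]] [0.157 0.742 0.845] [[-0.85, -0.53, 0.02], [-0.36, 0.56, -0.75], [0.38, -0.64, -0.67]]
side [[375.4417647223212, 0.0, 317.45999632037166], [0.0, 375.4417647223212, 202.20661721446456], [0.0, 0.0, 1.0]] [0.179 0.642 0.576] [[-0.83, -0.56, 0.02], [-0.31, 0.43, -0.85], [0.47, -0.71, -0.53]]
0.1 [ 0.29059933 -0.58082356  0.20446886] [[ 0.447 -0.894 -0.001]
 [-0.894 -0.447  0.002]
 [-0.002 -0.    -1.   ]] 0.0937931255199074
```

View pics/scene0.png

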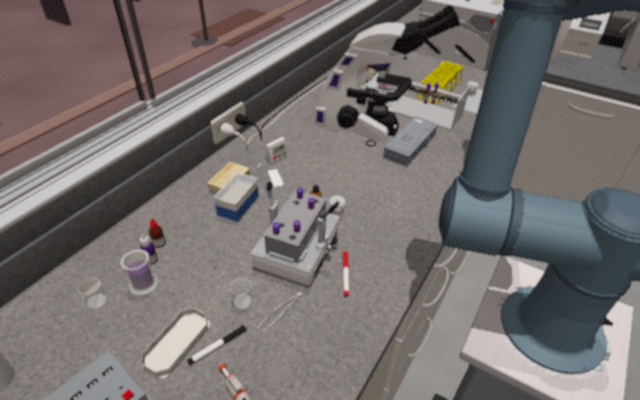

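View pics/side0.png

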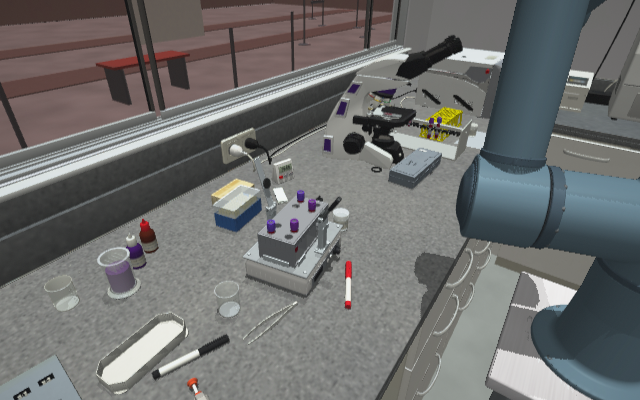

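```bash
cat > h.py <<'E'
import cv2,numpy as np
from bench import viewer
def load(n,k):
    z=np.load(f"pics/{n}{k}.npz"); return z["p"],z["d"]
def cloud(n,d):
    c=viewer.get_calibration(n);K=c["camera_matrix"]
    v,u=np.indices(d.shape); X=np.stack([(u-K[0,2])/K[0,0]*d,(v-K[1,2])/K[1,1]*d,d],-1)
    W=(X-c["t"])@c["R"]; W[d==0]=np.nan; return W
def proj(n,P):
    c=viewer.get_calibration(n);K=c["camera_matrix"]
    x=np.asarray(P)@c["R"].T+c["t"]; return (x[...,:2]/x[...,2:])*[K[0,0],K[1,1]]+[K[0,2],K[1,2]]
E
python3 - <<'E'
from h import *
for n,(a,b,c,d_) in dict(scene=(225,160,365,300),side=(215,170,365,320)).items():
    p,d=load(n,0)
    q=cv2.resize(p[b:d_,a:c],None,fx=4,fy=4,interpolation=cv2.INTER_CUBIC); cv2.imwrite(f"pics/{n}0z.png",q)
    W=cloud(n,d)
    for z0,z1 in [(.055,.066),(.117,.125),(.138,.150),(.15,.3)]:
        m=(W[...,2]>z0)&(W[...,2]<z1); v,u=np.where(m); k=(u>a)&(u<c)&(v>b)&(v<d_)
        P=W[v[k],u[k]]; print(n,z0,len(P),P.min(0).round(3),P.max(0).round(3),np.median(P,0).round(3))
E
```

```text
scene 0.055 1152 [ 0.497 -0.072  0.055] [0.861 0.328 0.066] [0.551 0.165 0.064]
scene 0.117 1197 [0.519 0.022 0.117] [0.651 0.202 0.125] [0.584 0.119 0.124]
scene 0.138 255 [0.518 0.041 0.138] [0.651 0.19  0.15 ] [0.589 0.117 0.146]
scene 0.15 367 [0.489 0.057 0.15 ] [0.677 0.187 0.246] [0.653 0.12  0.192]
side 0.055 2237 [ 0.498 -0.069  0.055] [0.86  0.33  0.066] [0.562 0.121 0.061]
side 0.117 1540 [0.516 0.023 0.117] [0.649 0.203 0.125] [0.583 0.12  0.12 ]
side 0.138 257 [0.515 0.044 0.138] [0.652 0.191 0.15 ] [0.578 0.118 0.143]
side 0.15 328 [0.489 0.087 0.15 ] [0.669 0.137 0.217] [0.652 0.121 0.184]
```

Run:
```python
from h import *
# top view maps
S=1000
img=np.zeros((600,600,3),np.uint8)
for n in ["scene","side"]:
    p,d=load(n,0); W=cloud(n,d).reshape(-1,3); C=p.reshape(-1,3)
    o=np.argsort(W[:,2])
    for i in o:
        x,y,z=W[i]
        if not np.isfinite(x) or z>.4: continue
        u=int(300-(y+0.1)*S); v=int(300-(x-.6)*S)
        if 0<=u<599 and 0<=v<599: img[v:v+2,u:u+2]=C[i]
cv2.imwrite("pics/top.png",img)
```

```text
(no output)
```

View pics/scene0z.png

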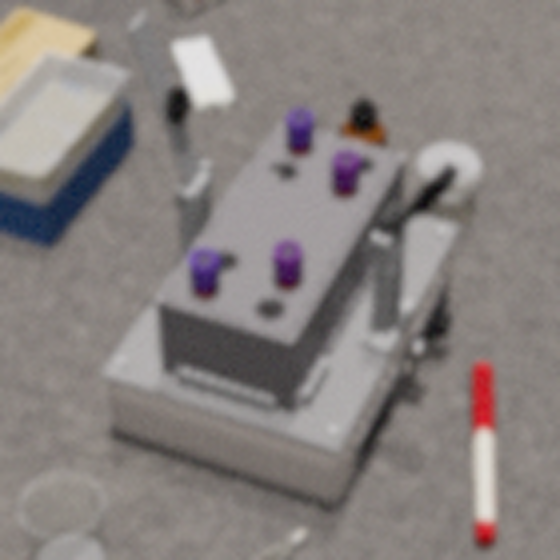

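View pics/side0z.png

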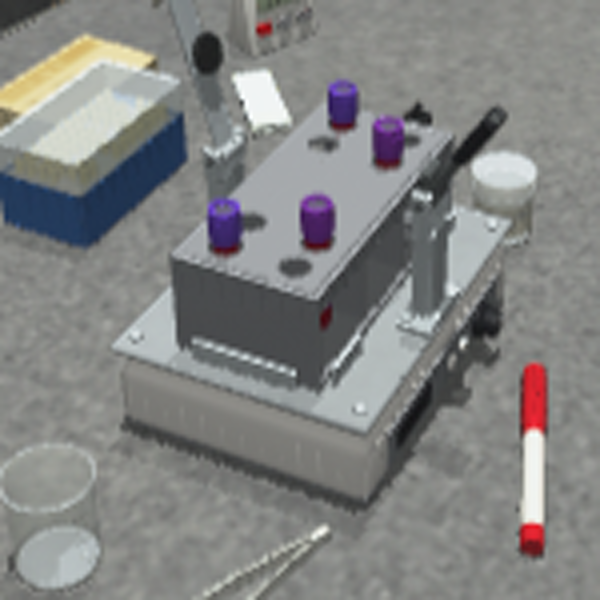

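View pics/top.png

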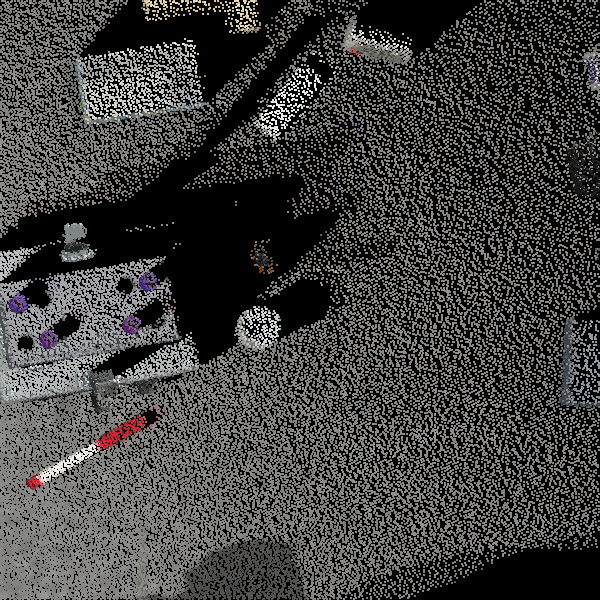

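Run:
```python
from h import *
from scipy.optimize import minimize
for n in ["scene","side"]:
    p,d=load(n,0); W=cloud(n,d).reshape(-1,3)
    k=(abs(W[:,0]-.58)<.2)&(abs(W[:,1]-.12)<.2); W=W[k]
    R=W[(W[:,2]>.115)&(W[:,2]<.127)&(W[:,0]<.66)&(W[:,0]>.51)]; print(n,len(R),np.median(R[:,2]))
    # box fit: 84x170 rectangle top edge-based
    best=None
    for t in np.radians(np.arange(0,20,.5)):
        c,s=np.cos(t),np.sin(t); a=R[:,0]*c+R[:,1]*s; b=-R[:,0]*s+R[:,1]*c
        lo,hi=np.percentile(a,1),np.percentile(a,99); l2,h2=np.percentile(b,1),np.percentile(b,99)
        ar=(hi-lo)
        if best is None or ar<best[0]: best=(ar,h2-l2,t,(lo+hi)/2,(l2+h2)/2)
    ar,w,t,ca,cb=best; c,s=np.cos(t),np.sin(t); print("size",ar,w,"yaw",np.degrees(t),"centre",ca*c-cb*s,ca*s+cb*c)
    P=W[(W[:,2]>.055)&(W[:,2]<.067)]; 
    (cx,cy),sz,an=cv2.minAreaRect(P[:,:2].astype(np.float32)*1000); print("platform",cx,cy,sz,an)
    # strap & lever
    o=np.array([ca*c-cb*s,ca*s+cb*c])
    L=np.c_[(W[:,:2]-o)@np.array([[c,-s],[s,c]]),W[:,2]]
    m=(L[:,2]>.14)&(abs(L[:,1])<.02); m1=m&(L[:,0]>.03); m2=m&(L[:,0]<-.03)
    for mm,h in [(m1,(.058,.1305)),(m2,(-.064,.139))]:
        Q=L[mm]; print(len(Q),Q[:,1].mean(), Q[np.argsort(Q[:,2])][::max(1,len(Q)//14)].round(4).tolist())
        r=np.hypot(Q[:,0]-h[0],Q[:,2]-h[1]); f=r>.02; print("ang",np.degrees(np.median(np.arctan2(Q[f,2]-h[1],Q[f,0]-h[0]))), r.max())
```

```text
scene 1703 0.12414527570844455
size 0.1217386900110724 0.1724964354642421 yaw 0.0 centre 0.5829284666049607 0.11327948175074265
platform 603.6849975585938 116.2991943359375 (273.61883544921875, 345.4551086425781) 36.99934005737305
239 0.01107236073050116 [[0.0602, 0.0087, 0.1405], [0.0645, 0.0139, 0.1486], [0.0666, 0.0142, 0.1571], [0.0684, 0.0149, 0.1659], [0.0713, 0.0181, 0.1729], [0.0664, 0.0122, 0.1859], [0.0773, 0.0196, 0.1919], [0.0724, 0.003, 0.1975], [0.0791, 0.0164, 0.2007], [0.0842, 0.0015, 0.2057], [0.0847, 0.004, 0.213], [0.0864, 0.0046, 0.2212], [0.0877, 0.0132, 0.2291], [0.0884, 0.0112, 0.2386], [0.0901, 0.0192, 0.2458]]
ang 73.01623867460157 0.11969024883151004
137 -0.008503893801586896 [[-0.0625, -0.0144, 0.1405], [-0.0644, -0.0067, 0.1446], [-0.0632, 0.0001, 0.1463], [-0.0633, 0.0004, 0.1497], [-0.0603, -0.0086, 0.1533], [-0.0557, -0.0032, 0.1553], [-0.0573, -0.0177, 0.157], [-0.0713, -0.0072, 0.1601], [-0.0676, -0.013, 0.1659], [-0.0716, -0.0101, 0.1731], [-0.0838, -0.0108, 0.1787], [-0.088, -0.0119, 0.1829], [-0.0824, -0.0079, 0.1891], [-0.0897, -0.0124, 0.1922], [
[... 568 characters left out ...]
[0.072, -0.0124, 0.1947], [0.0729, -0.0152, 0.1979], [0.0821, -0.0115, 0.2055], [0.0844, -0.0131, 0.2137], [0.0897, -0.0114, 0.2231], [0.0894, -0.0123, 0.2319], [0.0906, -0.0169, 0.2409]]
ang 72.26607389087924 0.11563885651174913
149 0.014172241942767753 [[-0.0657, -0.0038, 0.1401], [-0.0594, 0.0143, 0.1432], [-0.061, 0.0123, 0.1447], [-0.0574, 0.0152, 0.1484], [-0.0557, 0.017, 0.1517], [-0.0555, 0.0081, 0.1533], [-0.0672, 0.0132, 0.1562], [-0.0776, 0.0145, 0.1638], [-0.0779, 0.0171, 0.1702], [-0.0838, 0.0168, 0.1735], [-0.0802, 0.0197, 0.1793], [-0.0859, 0.0193, 0.1848], [-0.094, 0.0108, 0.188], [-0.0856, 0.0191, 0.1915], [-0.0874, 0.0096, 0.1931]]
ang 114.37851095720323 0.06192642580635463
```

Run:
```python
from h import *
for n in ["scene","side"]:
    p,d=load(n,0); W=cloud(n,d).reshape(-1,3)
    k=(abs(W[:,0]-.58)<.2)&(abs(W[:,1]-.12)<.2); W=W[k]
    R=W[(W[:,2]>.117)&(W[:,2]<.127)&(W[:,0]<.66)&(W[:,0]>.51)]
    # use largest connected component at 4mm raster
    for t in np.radians(np.arange(0,16,1)):
        pass
    best=(-1,)
    for td in np.arange(0,16,.5):
        t=np.radians(td);c,s=np.cos(t),np.sin(t); a=R[:,0]*c+R[:,1]*s; b=-R[:,0]*s+R[:,1]*c
        # density-projected: max count in 84 x170 window with penalty for edges
        for ca in np.arange(np.median(a)-.02,np.median(a)+.02,.001):
            da=abs(a-ca)
            for cb in np.arange(np.median(b)-.02,np.median(b)+.02,.002):
                db=abs(b-cb); sc=((da<.042)&(db<.085)).sum()
                if sc>best[0]: best=(sc,td,ca*c-cb*s,ca*s+cb*c)
    print(n,len(R),best)
    td=np.radians(best[1]);c,s=np.cos(td),np.sin(td);o=np.array(best[2:])
    L=np.c_[(W[:,:2]-o)@np.array([[c,-s],[s,c]]),W[:,2]]
    G=L[(L[:,2]>.117)&(L[:,2]<.127)]; print(np.percentile(G[abs(G[:,1])<.06][:,0],[2,98]),np.percentile(G[:,1],[1,99]))
    G=L[(L[:,2]>.057)&(L[:,2]<.066)&(abs(L[:,1])<.11)&(abs(L[:,0])<.09)]; print("plat",G.min(0),G.max(0))
    m=(L[:,2]>.14)&(abs(L[:,1])<.03); m1=m&(L[:,0]>.045); m2=m&(L[:,0]<-.045)
    for mm,h in [(m1,(.058,.1305)),(m2,(-.064,.139))]:
        Q=L[mm]; r=np.hypot(Q[:,0]-h[0],Q[:,2]-h[1]); f=r>.03; print("y",np.percentile(Q[f,1],[2,50,98]),"ang",np.degrees(np.median(np.arctan2(Q[f,2]-h[1],Q[f,0]-h[0]))), r.max())
```

```text
scene 1656 (np.int64(1556), np.float64(9.5), np.float64(0.588437142156091), np.float64(0.11262228848792881))
[-0.06542205  0.05470926] [-0.08347105  0.08462591]
plat [-0.07584923 -0.10243883  0.05792281] [0.07527729 0.10034877 0.06599274]
y [-0.01007018  0.00130727  0.00991354] ang 76.24166570240901 0.11876326992634074
y [-0.00897989  0.00432212  0.00934289] ang 118.42854973082495 0.06863631087950903
side 1567 (np.int64(1469), np.float64(10.0), np.float64(0.5874493675515688), np.float64(0.11515825973389439))
[-0.06484831  0.05619655] [-0.08403712  0.0827823 ]
plat [-0.07559264 -0.10109947  0.0570012 ] [0.07479365 0.09886312 0.06598804]
y [-0.01242841 -0.000372    0.00775855] ang 75.20730137642896 0.11463361744297614
y [-0.00851297  0.00560256  0.0084187 ] ang 121.75400143818958 0.06478665780700255
```

Run:
```python
from h import *
H={}
for n in ["scene","side"]:
    p,d=load(n,0); W=cloud(n,d).reshape(-1,3)
    for x,y,z in W[np.isfinite(W[:,0])]:
        if .2<x<1.2 and -.7<y<.5 and z<.8: k=(int(x//.05),int(round((y)//.05))); H[k]=max(H.get(k,0),z)
print("      "+" ".join(f"{j*5:4d}" for j in range(9,-15,-1)))
for i in range(23,3,-1): print(f"{i*5:4d}: "+" ".join(f"{H[(i,j)]*100:4.0f}" if (i,j) in H else "   ." for j in range(9,-15,-1)))
```

```text
45   40   35   30   25   20   15   10    5    0   -5  -10  -15  -20  -25  -30  -35  -40  -45  -50  -55  -60  -65  -70
 115:    .    .    .    .    .    .    .    .    .   20    .    .    .    .    .    .    .    .    .    .    .    .    .    .
 110:   24   24   24   24   24   24   24   24   51   49   24   24   24   21   24   24   21   24   24   24   24   24   24   24
 105:   22   24   24   24   24   24   24   24   50   50   24   24   24   24   24   24   24   24   24   24   24   24   24   25
 100:   20   20   20   20   20   20   20   20   20   20   20   20   20   20   20   20   20   20   20   20   21   21   21   21
  95:    1    1    1    1    1    1    1    1    1    1    1    1   10    9   10    2    1    1    1    1    1    1    1    1
  90:    6    1    1    1    8    1    1    1    4    4    4    4    7    7    7    1    1    1    1    1    1    0    .    .
  85:    6    9    9    9    9    1    1    1    7    7    4    4    7    7    7    1    1    3   14    1    .    .    .    .
  80:    1    9    9    5    1    1    1    7    7    7    7    2    2    7    7    1    1   10   23
[... 837 characters left out ...]
    1    1    1    1    1    1    1    5    5    5   41   42   12   12
  40:    3    1    1    1    1    1    2    2    1    1    1    1    1    1    1    1    1    1    1    1    1    1   11   11
  35:    .    1    1    1    1    1    1    1    1    1    1    1    1    1    1    1    1    1    1    1    1    1    1    1
  30:    .    0    1    1    1    1    1    1    1    1    1    1    1    1    1    1    0    .    1    1    .    .    .    .
  25:    .    .    1    1    1    1    1   34   51   64   63    1    1    0    0    0    0    0    0    0    0    0    0    0
  20:    .    .    .    .    .    .    .   34   53   65   65    .    0   59   58   55   53   52   50   50   34    0    0    0
```

```bash
python3 -m jog '0 0 -0.6 0 0 -1 0; 0 0 -0.6 0 0 -1 0; 0 0 -0.6 0 0 -1 0; 0 0 -0.6 0 0 -1 0; 0 0 -0.3 0 0 -1 0'; python3 -m jog '0 0 0 0 0 -1 0; 0 0 0 0 0 -1 0; 0 0 0 0 0 -1 0; 0 0 0 0 0 -1 0; 0 0 0 0 0 -0.15 0'
cat >> h.py <<'E'
O=np.array([.588,.114]);T=np.radians(9.75);EX=np.array([np.cos(T),np.sin(T)]);EY=np.array([-np.sin(T),np.cos(T)])
def loc(P): return np.r_[(P[:2]-O)@EX,(P[:2]-O)@EY,P[2]]
def glob(L): return np.r_[O+L[0]*EX+L[1]*EY,L[2]]
def go(s,Lt):
    d=s["eef_rot"].T@(glob(np.array(Lt))-s["eef_pos"]); return d/.05
def st():
    from bench import robot
    s=robot.state(); print("t",round(s["clock"],2),"loc mm",(loc(s["eef_pos"])*1000).round(1),"F",s["ft_force"].round(2),"op",round(s["opening"],4))
    M=np.c_[np.r_[EX,0],np.r_[-EY*-1,0],[0,0,1]]
    print("rot in shaker", (M.T@s["eef_rot"]).round(3).tolist()); return s
E
python3 -c "
from h import *
s=st(); print(s['eef_pos'],go(s,[.13,0,.33]))
print(s['eef_rot'].T@(np.array([.40,-.25,.33])-s['eef_pos'])/.05)"
```

```text
clock: 0.6
eef_pos: [0.291, -0.5819, 0.3435]
eef_rot: [[0.92, -0.392, 0.001], [-0.392, -0.92, -0.003], [0.002, 0.003, -1.0]]
ft_force: [0.5, -0.5, -0.6]
opening: 0.057
clock: 1.1
eef_pos: [0.2907, -0.5811, 0.3398]
eef_rot: [[0.985, 0.171, -0.0], [0.171, -0.985, 0.001], [-0.0, -0.001, -1.0]]
ft_force: [0.4, 0.2, -0.3]
opening: 0.0175
t 1.1 loc mm [-410.7 -634.8  339.8] F [ 0.45  0.22 -0.25] op 0.0175
rot in shaker [[1.0, 0.001, -0.0], [0.001, -1.0, 0.001], [-0.0, -0.001, -1.0]]
[ 0.29073689 -0.58113546  0.33982437] [ 10.83004324 -12.68103449   0.20830758]
[ 3.28313993 -6.15258114  0.20246612]
```

```bash
python3 -m jog '0.33 -0.62 0 0 0 0 0; 0.33 -0.62 0 0 0 0 0; 0.33 -0.62 0 0 0 0 0; 0.33 -0.62 0 0 0 0 0; 0.33 -0.62 0 0 0 0 0' >/dev/null; python3 -m jog '0.33 -0.62 0 0 0 0 0; 0.33 -0.62 0 0 0 0 0; 0.33 -0.62 0 0 0 0 0; 0.33 -0.62 0 0 0 0 0; 0.33 -0.62 0 0 0 0 0';  python3 -m jog '0.7 -0.65 0 0 0 0 0; 0.7 -0.65 0 0 0 0 0; 0.7 -0.65 0 0 0 0 0; 0.7 -0.65 0 0 0 0 0; 0.7 -0.65 0 0 0 0 0' ; python3 -m jog '0.7 -0.6 0 0 0 0 0; 0.7 -0.6 0 0 0 0 0; 0.7 -0.6 0 0 0 0 0; 0.7 -0.6 0 0 0 0 0; 0.5 -0.5 0 0 0 0 0'
python3 - <<'E'
from h import *
s=st(); print(go(s,[.13,0,.2155]))
for n in ["side"]:
    p,d=viewer.read_camera(n); cv2.imwrite("pics/side1z.png",cv2.resize(p[60:330,200:400],None,fx=2.2,fy=2.2,interpolation=cv2.INTER_CUBIC))
p,d=viewer.read_camera("wrist"); cv2.imwrite("pics/wr1.png",p)
E
```

```text
clock: 2.1
eef_pos: [0.4009, -0.2463, 0.3402]
eef_rot: [[0.986, 0.167, -0.0], [0.167, -0.986, 0.0], [-0.0, -0.0, -1.0]]
ft_force: [0.0, -0.5, 0.8]
opening: 0.0006
clock: 2.6
eef_pos: [0.5464, -0.0561, 0.3404]
eef_rot: [[0.986, 0.167, 0.0], [0.167, -0.986, -0.0], [0.0, 0.0, -1.0]]
ft_force: [0.5, 0.1, 0.3]
opening: 0.0006
clock: 3.1
eef_pos: [0.6846, 0.1151, 0.3395]
eef_rot: [[0.986, 0.168, -0.001], [0.168, -0.986, 0.0], [-0.001, -0.0, -1.0]]
ft_force: [0.0, 0.1, -0.2]
opening: 0.0005
t 3.1 loc mm [ 95.4 -15.3 339.5] F [ 0.04  0.09 -0.15] op 0.0005
rot in shaker [[1.0, -0.001, -0.001], [-0.001, -1.0, 0.0], [-0.001, -0.0, -1.0]]
[ 0.69334231 -0.30562233  2.4803313 ]
```

View pics/side1z.png

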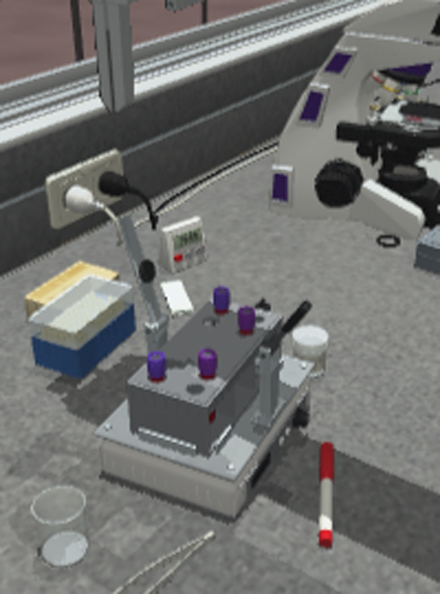

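View pics/wr1.png

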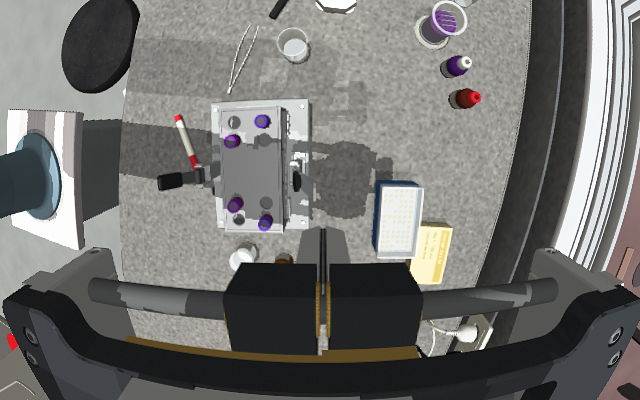

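```bash
python3 -m jog '0.5 -0.2 0 0 0 0 0; 0.3 -0.1 0 0 0 0 0; 0 0 0.3 0 0 0 0; 0 0 0.5 0 0 0 0; 0 0 0.5 0 0 0 0'; python3 -m jog '0 0 0.5 0 0 0 0; 0 0 0.4 0 0 0 0; 0 0 0.3 0 0 0 0; 0 0 0 0 0 0 0; 0 0 0 0 0 0 0'
python3 - <<'E'
from h import *
s=st(); 
for n in ["side"]:
    p,d=viewer.read_camera(n); cv2.imwrite("pics/side2z.png",cv2.resize(p[60:330,200:400],None,fx=2.2,fy=2.2,interpolation=cv2.INTER_CUBIC))
E
```

```text
clock: 3.7
eef_pos: [0.7196, 0.1334, 0.274]
eef_rot: [[0.986, 0.168, -0.001], [0.168, -0.986, -0.0], [-0.001, 0.0, -1.0]]
ft_force: [-0.5, 0.6, -0.5]
opening: 0.0006
clock: 4.2
eef_pos: [0.7203, 0.1341, 0.2158]
eef_rot: [[0.986, 0.169, 0.0], [0.169, -0.986, -0.0], [0.0, 0.0, -1.0]]
ft_force: [-0.1, -0.5, -0.1]
opening: 0.0006
t 4.2 loc mm [133.8  -2.6 215.8] F [-0.06 -0.47 -0.1 ] op 0.0006
rot in shaker [[1.0, -0.0, 0.0], [-0.0, -1.0, -0.0], [0.0, 0.0, -1.0]]
```

View pics/side2z.png

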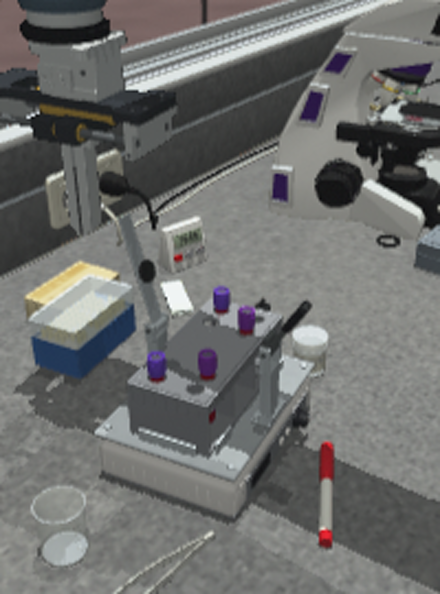

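```bash
python3 -m jog '-0.3 0 0 0 0 0 0; -0.3 -0.05 0 0 0 0 0; -0.2 0 0 0 0 0 0; -0.2 0 0 0 0 0 0; -0.2 0 0 0 0 0 0'; python3 -m jog '-0.15 0 0 0 0 0 0; -0.15 0 0.02 0 0 0 0; -0.15 0 0.02 0 0 0 0; -0.0 0 0 0 0 0 0; 0 0 0 0 0 0 0'
python3 - <<'E'
from h import *
s=st(); print(go(s,[.0499,0,.213]))
for n in ["side"]:
    p,d=viewer.read_camera(n); cv2.imwrite("pics/side3z.png",cv2.resize(p[60:330,200:400],None,fx=2.2,fy=2.2,interpolation=cv2.INTER_CUBIC))
E
```

```text
clock: 4.75
eef_pos: [0.6609, 0.1266, 0.2164]
eef_rot: [[0.985, 0.17, 0.002], [0.17, -0.985, 0.0], [0.002, 0.0, -1.0]]
ft_force: [1.0, -0.2, 1.0]
opening: 0.0006
clock: 5.25
eef_pos: [0.6385, 0.1229, 0.2132]
eef_rot: [[0.985, 0.17, -0.001], [0.17, -0.985, -0.0], [-0.001, -0.0, -1.0]]
ft_force: [-0.3, 0.1, -0.1]
opening: 0.0001
t 5.25 loc mm [5.130e+01 2.000e-01 2.132e+02] F [-0.26  0.14 -0.11] op 0.0001
rot in shaker [[1.0, 0.0, -0.001], [0.0, -1.0, 0.0], [-0.001, -0.0, -1.0]]
[-0.02769524  0.0045649   0.00381031]
```

View pics/side3z.png

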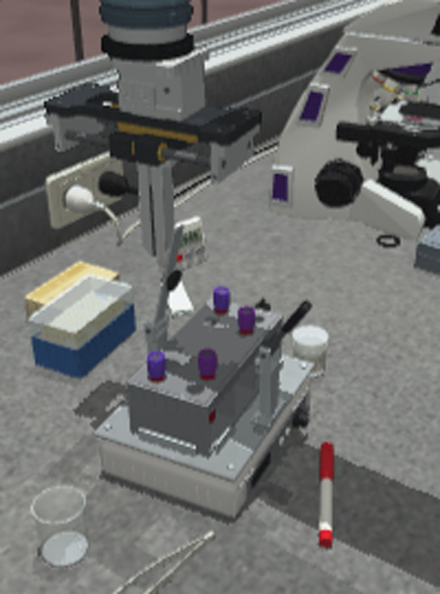

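```bash
python3 -m jog '-0.21 0 0.07 0 0 0 0; -0.21 0 0.09 0 0 0 0; -0.19 0 0.12 0 0 0 0; -0.17 0 0.14 0 0 0 0; -0.15 0 0.16 0 0 0 0'; python3 -m jog '-0.13 0 0.18 0 0 0 0; -0.1 0 0.2 0 0 0 0; -0.08 0 0.2 0 0 0 0; 0 0 0 0 0 0 0; 0 0 0 0 0 0 0'
python3 - <<'E'
from h import *
s=st(); print(go(s,[-.0145,0,.132]))
for n in ["side"]:
    p,d=viewer.read_camera(n); cv2.imwrite("pics/side4z.png",cv2.resize(p[60:330,200:400],None,fx=2.2,fy=2.2,interpolation=cv2.INTER_CUBIC))
E
```

```text
clock: 5.8
eef_pos: [0.5928, 0.115, 0.1842]
eef_rot: [[0.985, 0.17, 0.0], [0.17, -0.985, 0.0], [0.0, 0.0, -1.0]]
ft_force: [0.6, 0.3, 1.1]
opening: 0.0004
clock: 6.3
eef_pos: [0.5776, 0.1124, 0.1551]
eef_rot: [[0.985, 0.17, -0.001], [0.17, -0.985, 0.0], [-0.001, -0.0, -1.0]]
ft_force: [0.1, 0.3, -0.3]
opening: -0.0
t 6.3 loc mm [-10.5   0.2 155.1] F [ 0.06  0.27 -0.26] op -0.0
rot in shaker [[1.0, 0.0, -0.001], [0.0, -1.0, 0.0], [-0.001, -0.0, -1.0]]
[-0.07905431  0.00419641  0.46130004]
```

View pics/side4z.png

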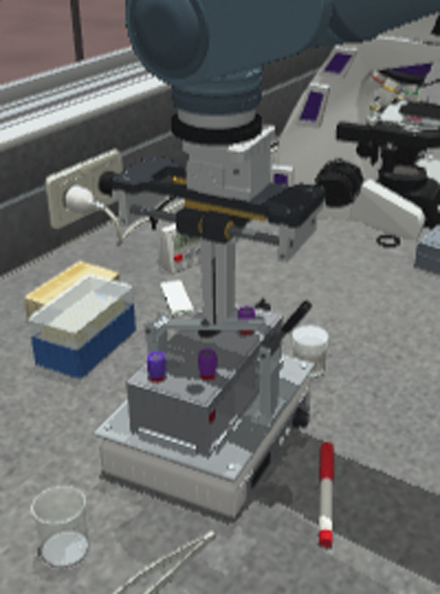

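```bash
python3 -m jog '-0.05 0 0.12 0 0 0 0; -0.03 0 0.12 0 0 0 0; 0 0 0.12 0 0 0 0; 0 0 0.05 0 0 0 0; 0 0 0 0 0 0 0'; python3 -m jog '0 0 0.03 0 0 0 0; 0 0 0.02 0 0 0 0; 0 0 0 0 0 0 0; 0 0 0 0 0 0 0; 0 0 0 0 0 0 0'
python3 - <<'E'
from h import *
s=st(); print(go(s,[-.0145,0,.132]))
E
```

```text
clock: 6.85
eef_pos: [0.5733, 0.1118, 0.1342]
eef_rot: [[0.985, 0.17, -0.001], [0.17, -0.985, 0.0], [-0.001, -0.0, -1.0]]
ft_force: [-0.2, 0.7, 0.4]
opening: 0.0002
clock: 7.35
eef_pos: [0.5738, 0.1118, 0.1326]
eef_rot: [[0.985, 0.17, 0.0], [0.17, -0.985, 0.0], [0.0, 0.0, -1.0]]
ft_force: [-0.2, -0.4, 0.3]
opening: 0.0004
t 7.35 loc mm [-14.4   0.2 132.6] F [-0.18 -0.4   0.34] op 0.0004
rot in shaker [[1.0, 0.0, 0.0], [0.0, -1.0, -0.0], [0.0, 0.0, -1.0]]
[-0.00236568  0.00418293  0.0111255 ]
```

```bash
python3 -m jog '0 0 0.02 0 0 0 0; 0 0 0.02 0 0 0 0; 0 0 0 0 0 0 0; 0 0 0 0 0 0 0; 0 0 0 0 0 0 0'; python3 -m jog '0 0 0.02 0 0 0 0; 0 0 0 0 0 0 0; 0 0 0 0 0 0 0; 0 0 0 0 0 0 0; 0 0 0 0 0 0 0'
```

```text
clock: 7.85
eef_pos: [0.5739, 0.1118, 0.1308]
eef_rot: [[0.985, 0.17, 0.0], [0.17, -0.985, 0.0], [0.0, 0.0, -1.0]]
ft_force: [-0.6, 0.2, 2.7]
opening: 0.0006
clock: 8.35
eef_pos: [0.5739, 0.1118, 0.1299]
eef_rot: [[0.985, 0.17, 0.0], [0.17, -0.985, -0.0], [0.0, 0.0, -1.0]]
ft_force: [-1.2, 0.7, 5.4]
opening: 0.0005
```

```bash
python3 -m jog '0 0 -0.2 0 0 0 0; 0 0 -0.6 0 0 0 0; 0 0 -0.8 0 0 0 0; 0 0 -0.8 0 0 0 0; 0 0 -0.4 0 0 0 0'; python3 -m jog '-0.5 0 0 0 0 0 0; -0.6 0 0 0 0 0 0; -0.6 0 0 0 0 0 0; -0.6 0 0 0 0 0 0; -0.2 0 0 0 0 0 0'
python3 - <<'E'
from h import *
s=st(); print(go(s,[-.140,0,.180]))
p,d=viewer.read_camera("side"); cv2.imwrite("pics/side5z.png",cv2.resize(p[60:330,200:400],None,fx=2.2,fy=2.2,interpolation=cv2.INTER_CUBIC))
W=cloud("side",d).reshape(-1,3);W=W[np.isfinite(W[:,0])]
L=np.array([loc(w) for w in W[(abs(W[:,0]-.58)<.15)&(abs(W[:,1]-.12)<.12)]])
Q=L[(abs(L[:,1])<.007)&(L[:,0]>-.045)&(L[:,0]<.045)&(L[:,2]>.123)&(L[:,2]<.16)]; print(len(Q),np.polyfit(Q[:,0],Q[:,2],1))
Q=L[(abs(L[:,1])<.02)&(L[:,0]<-.06)&(L[:,2]>.16)&(L[:,2]<.22)];print(np.median(np.arctan2(Q[:,2]-.139,Q[:,0]+.064)),Q[Q[:,2].argmax()])
E
```

```text
clock: 8.85
eef_pos: [0.575, 0.1118, 0.2738]
eef_rot: [[0.985, 0.17, 0.006], [0.17, -0.985, 0.0], [0.006, 0.001, -1.0]]
ft_force: [0.2, -0.9, 0.3]
opening: 0.0006
clock: 9.35
eef_pos: [0.4488, 0.0905, 0.2694]
eef_rot: [[0.985, 0.17, 0.0], [0.17, -0.985, 0.0], [0.0, -0.0, -1.0]]
ft_force: [-0.1, 0.5, 0.0]
opening: 0.0004
t 9.35 loc mm [-141.2    0.4  269.4] F [-0.1   0.53  0.04] op 0.0004
rot in shaker [[1.0, 0.0, 0.0], [0.0, -1.0, 0.0], [0.0, -0.0, -1.0]]
[0.02315652 0.00785192 1.78734906]
188 [0.00865313 0.13025698]
2.1320542245344987 [-0.09603928 -0.00122877  0.19446578]
```

View pics/side5z.png

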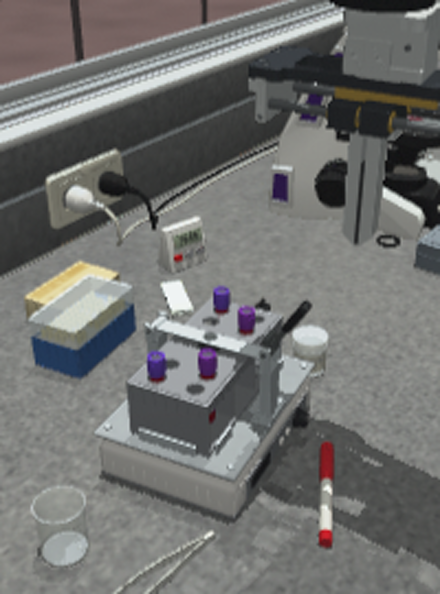

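```bash
python3 -m jog '0 0 0.4 0 0 0 0; 0 0 0.5 0 0 0 0; 0 0 0.5 0 0 0 0; 0 0 0.38 0 0 0 0; 0 0 0 0 0 0 0'; python3 -m jog '0.3 0 0 0 0 0 0; 0.2 0 0 0 0 0 0; 0.2 0 0 0 0 0 0; 0.2 0 0 0 0 0 0; 0.15 0 0 0 0 0 0';  python3 -m jog '0.15 0 -0.05 0 0 0 0; 0 0 -0.03 0 0 0 0; 0 0 0 0 0 0 0; 0 0 0 0 0 0 0; 0 0 0 0 0 0 0'
python3 - <<'E'
from h import *
s=st(); print(go(s,[-.0692,0,.1836]))
p,d=viewer.read_camera("side"); cv2.imwrite("pics/side6z.png",cv2.resize(p[60:330,200:400],None,fx=2.2,fy=2.2,interpolation=cv2.INTER_CUBIC))
E
```

```text
clock: 9.9
eef_pos: [0.4493, 0.0906, 0.1776]
eef_rot: [[0.985, 0.17, -0.006], [0.17, -0.986, 0.0], [-0.006, -0.001, -1.0]]
ft_force: [-0.1, -0.4, 0.2]
opening: 0.0005
clock: 10.4
eef_pos: [0.5034, 0.0996, 0.1809]
eef_rot: [[0.985, 0.17, 0.001], [0.17, -0.985, 0.0], [0.001, 0.0, -1.0]]
ft_force: [-2.5, -0.3, 1.8]
opening: 0.0007
clock: 10.9
eef_pos: [0.5096, 0.1007, 0.1846]
eef_rot: [[0.985, 0.17, 0.001], [0.17, -0.985, 0.0], [0.001, 0.0, -1.0]]
ft_force: [-0.3, 0.5, -0.5]
opening: 0.0003
t 10.9 loc mm [-79.5   0.2 184.6] F [-0.35  0.52 -0.52] op 0.0003
rot in shaker [[1.0, 0.0, 0.001], [0.0, -1.0, -0.0], [0.001, 0.0, -1.0]]
[0.2059216  0.00368777 0.01929079]
```

View pics/side6z.png

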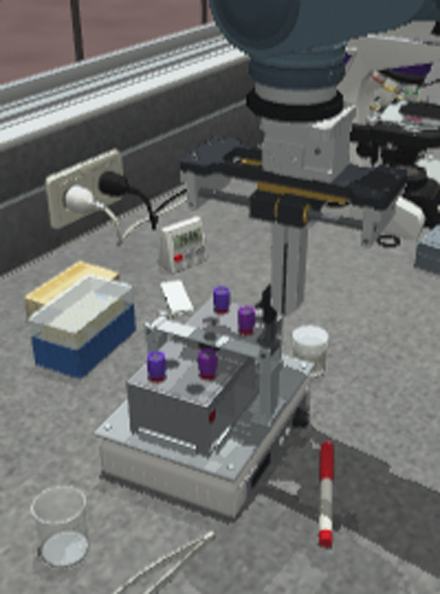

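```bash
python3 -m jog '0.1 0 0.01 0 0 0 0; 0.11 0 0.01 0 0 0 0; 0.11 0 0.03 0 0 0 0; 0.12 0 0.04 0 0 0 0; 0.1 0 0.05 0 0 0 0'; python3 -m jog '0.1 0 0.07 0 0 0 0; 0.08 0 0.08 0 0 0 0; 0.08 0 0.09 0 0 0 0; 0 0 0 0 0 0 0; 0 0 0 0 0 0 0'
python3 - <<'E'
from h import *
s=st(); print(go(s,[-.0342,0,.155]))
p,d=viewer.read_camera("side"); cv2.imwrite("pics/side7z.png",cv2.resize(p[60:330,200:400],None,fx=2.2,fy=2.2,interpolation=cv2.INTER_CUBIC))
E
```

```text
clock: 11.45
eef_pos: [0.5372, 0.1054, 0.1776]
eef_rot: [[0.985, 0.17, 0.001], [0.17, -0.985, 0.0], [0.001, 0.0, -1.0]]
ft_force: [-0.6, 0.4, 3.3]
opening: 0.0006
clock: 11.95
eef_pos: [0.5486, 0.1075, 0.1646]
eef_rot: [[0.985, 0.17, -0.001], [0.17, -0.985, 0.0], [-0.001, -0.0, -1.0]]
ft_force: [0.2, -0.5, 0.5]
opening: 0.0005
t 11.95 loc mm [-39.9   0.3 164.6] F [ 0.22 -0.52  0.47] op 0.0005
rot in shaker [[1.0, 0.0, -0.001], [0.0, -1.0, 0.0], [-0.001, -0.0, -1.0]]
[0.11418321 0.00612988 0.19263538]
```

View pics/side7z.png

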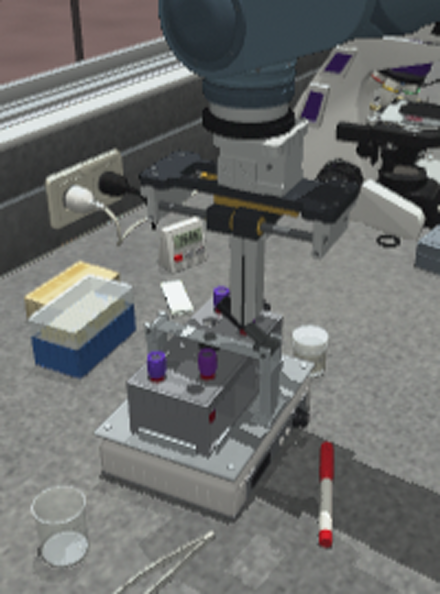

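```bash
python3 -m jog '0.06 0 0.1 0 0 0 0; 0.06 0 0.1 0 0 0 0; 0.03 0 0.08 0 0 0 0; 0.02 0 0.07 0 0 0 0; 0 0 0 0 0 0 0'; python3 -m jog '0.01 0 0.04 0 0 0 0; 0 0 0.04 0 0 0 0; 0 0 0 0 0 0 0; 0 0 0 0 0 0 0; 0 0 0 0 0 0 0'
python3 -c "
from h import *
s=st()"
```

```text
clock: 12.5
eef_pos: [0.5577, 0.1089, 0.1476]
eef_rot: [[0.985, 0.17, 0.0], [0.17, -0.985, -0.0], [0.0, 0.0, -1.0]]
ft_force: [-0.6, -0.1, 0.6]
opening: 0.0004
clock: 13.0
eef_pos: [0.5582, 0.109, 0.144]
eef_rot: [[0.985, 0.17, 0.001], [0.17, -0.985, -0.0], [0.001, 0.0, -1.0]]
ft_force: [2.4, 1.4, 2.3]
opening: 0.0003
t 13.0 loc mm [-3.03e+01  1.00e-01  1.44e+02] F [2.43 1.36 2.29] op 0.0003
rot in shaker [[1.0, 0.0, 0.001], [0.0, -1.0, -0.0], [0.001, 0.0, -1.0]]
```

Press on to the hard stop.

```bash
python3 -m jog '0 0 0.02 0 0 0 0; 0 0 0.02 0 0 0 0; 0 0 0 0 0 0 0; 0 0 0 0 0 0 0; 0 0 0 0 0 0 0'; python3 -m jog '0 0 0.02 0 0 0 0; 0 0 0.02 0 0 0 0; 0 0 0 0 0 0 0; 0 0 0 0 0 0 0; 0 0 0 0 0 0 0'
```

```text
clock: 13.5
eef_pos: [0.5583, 0.109, 0.1436]
eef_rot: [[0.985, 0.17, 0.0], [0.17, -0.985, -0.0], [0.0, 0.0, -1.0]]
ft_force: [-2.7, 0.3, 9.6]
opening: 0.0003
clock: 14.0
eef_pos: [0.5584, 0.109, 0.1434]
eef_rot: [[0.985, 0.17, 0.0], [0.17, -0.985, -0.0], [0.0, 0.001, -1.0]]
ft_force: [-7.1, -0.2, 19.1]
opening: 0.0003
```

```bash
python3 -m jog '0 0 -0.2 0 0 0 0; 0 0 -0.6 0 0 0 0; 0 0 -0.8 0 0 0 0; 0 0 -0.8 0 0 0 0; 0 0 -0.6 0 0 0 0'; python3 -m jog '-0.6 0 0 0 0 0 0; -0.8 0 0 0 0 0 0; -0.6 0 0 0 0 0 0; 0 0 0 0 0 0 0; 0 0 0 0 0 0 0'
python3 - <<'E'
from h import *
s=st()
p0,d0=load("side",0)
p,d=viewer.read_camera("side"); cv2.imwrite("pics/side8z.png",cv2.resize(p[150:330,210:370],None,fx=4,fy=3.3,interpolation=cv2.INTER_CUBIC)[:600])
def an(d,tag):
    W=cloud("side",d).reshape(-1,3);W=W[np.isfinite(W[:,0])]
    L=np.array([loc(w) for w in W[(abs(W[:,0]-.58)<.15)&(abs(W[:,1]-.12)<.12)]])
    Q=L[(abs(L[:,1])<.008)&(L[:,0]>0.005)&(L[:,0]<.045)&(L[:,2]>.123)&(L[:,2]<.16)]; print(tag,"strap",len(Q),np.polyfit(Q[:,0],Q[:,2],1) if len(Q)>9 else "")
    Q=L[(abs(L[:,1])<.008)&(L[:,0]>-.034)&(L[:,0]<-0.003)&(L[:,2]>.134)&(L[:,2]<.18)]; print("lever",len(Q),np.polyfit(Q[:,0],Q[:,2],1) if len(Q)>9 else "")
    C=L[(L[:,2]>.135)&(L[:,2]<.15)&(abs(L[:,1])>.025)&(abs(L[:,0])<.05)]
    for a in (1,-1):
        for b in (1,-1):
            q=C[(C[:,0]*a>0)&(C[:,1]*b>0)]; print((np.mean(q,0)*1000).round(1),end=" ")
    print()
an(d0,"before");an(d,"after")
E
```

```text
clock: 14.5
eef_pos: [0.5576, 0.109, 0.2917]
eef_rot: [[0.985, 0.17, -0.0], [0.17, -0.985, -0.0], [-0.0, 0.0, -1.0]]
ft_force: [0.3, -0.7, 0.2]
opening: 0.0002
clock: 15.0
eef_pos: [0.4589, 0.092, 0.2895]
eef_rot: [[0.986, 0.17, -0.001], [0.17, -0.986, -0.0], [-0.001, -0.0, -1.0]]
ft_force: [0.2, -0.6, 0.5]
opening: 0.0004
t 15.0 loc mm [-1.309e+02  2.000e-01  2.895e+02] F [ 0.16 -0.63  0.49] op 0.0004
rot in shaker [[1.0, 0.0, -0.001], [0.0, -1.0, 0.0], [-0.001, -0.0, -1.0]]
before strap 0 
lever 0 
[ 18.7  67.3 141.3] [ 18.5 -63.8 140.7] [-20.8  43.6 141.3] [-20.8 -40.5 141.1] 
after strap 90 [0.03577816 0.12892161]
lever 86 [0.01313488 0.1416851 ]
[ 18.8  67.3 141.7] [ 18.4 -63.8 140.9] [-20.6  43.4 141.3] [-20.8 -40.3 140.9]
```

View pics/side8z.png

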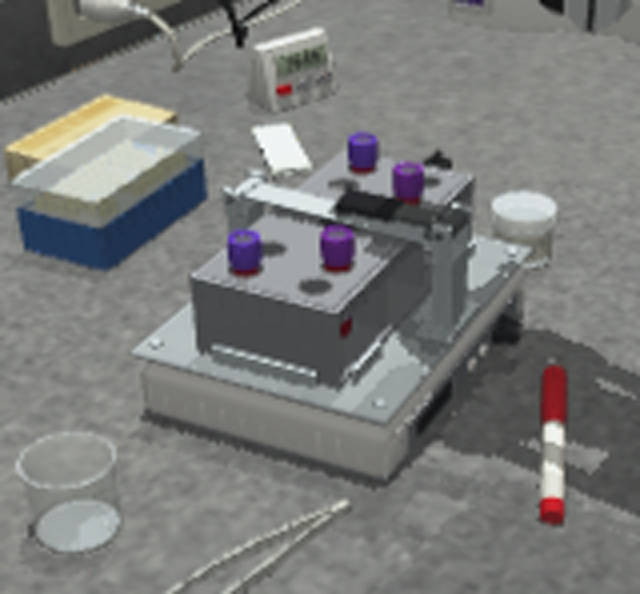

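Strap slope is +0.036, meaning it dips toward the lever (about 0.03 below level). The lever is flat and the tube caps haven't moved. Handing in.

```bash
python3 -c "
from bench import job; job.job_done()"
```

```text
the job is handed in; nothing more can be done
```

The rack is clamped. I pushed the strap over from the far side with the backs of the closed fingers until it lay on the rack. Then I pushed the cam lever over from the near side and down to its stop, retreated to 0.29 m height on the near side, and handed in at about 15 s of the 54 s allowed.

My last checks, all from the side camera, the force readings and the final picture:

| Item | What I measured |
|---|---|
| Strap | Dips about 0.036 rad toward the lever, which fits the expected 0.03 rad below level with the cam locked |
| Lever | Slope of about 0.013 rad, close to flat; the finger stopped at the height calculated for fully down (0.1434 m), pressing with 19 N |
| Tube caps | Within about 0.5 mm of where they stood at the start |
| Bystanders | The red marker, beaker, forceps and jar look unmoved in the picture; I didn't measure them. The oil bottle is mostly hidden |
| Robot | Clear of everything, force reading back to noise |

I couldn't read the foot's force on the rack directly; I inferred it from the strap angle. No check failed. The one disagreement is that the camera's strap slope is slightly larger than the nominal value, by no more than its noise.

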